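# Sleeve off the bent drying peg

### The job

Slide the blue sleeve along the bent steel drying peg and off its free, red-tipped end, following the bend gently by feel so that the sleeve never jams or presses on the peg with more than a light push (10 N). Then lay it softly on its side in the wire cradle, along the two rails and about half-way along them, let go of it, and leave the other lab ware where it stands.

Things in the scene. Friction and masses are not known exactly. Their poses are not given: they have to be found in the camera images.
- sleeve_center (a point): centre of the loose blue plastic sleeve, a straight open tube of 44 mm outside diameter, 24 mm bore, 44 mm length, 60 to 130 g. x is the tube's axis. At the start it hangs level on the straight inner part of the peg, centre 2 mm below the peg's axis. Grip it from above across its diameter, a finger on either side; then drag it along.
- stand: fixed drying stand, origin on the bench right under the peg's bend. Grey base plate 200 (x) x 110 x 12 mm centred on the origin; white upright 90 mm wide, 145 mm tall, its face 58 mm from the origin towards +x. The peg leaves that face towards the stand's -x, level, axis 120 mm above the bench.
- peg_bend (a point): point on the axis of the rigid 20 mm steel peg where it is bent, axes as the stand. From the upright's face (58 mm to +x; 34 mm collar, 4 mm thick there) the peg runs level along -x to here; from here on it is straight but 0.13 rad off that line, to an unmeasured side (up, down, left, right or between), for 92 mm to its round red free end. The axes do not tell the bend.
- cradle_seat (a point): where the sleeve's centre comes to rest, 53 mm above the bench over the middle of the fixed cradle; x runs along its rails. Two level steel rails, 10 mm thick, 110 mm long, 28 mm apart between centres, axes 30 mm above the bench, with 50 mm wide grey cross bars at both ends, in a white tray 170 x 120 mm with a 16 mm rim.
- tube_rack_center (a point): bystander: centre of a dark blue tube rack 75 x 100 x 40 mm with white caps to 52 mm, loose on the bench
- beaker_center (a point): bystander: centre of a glass beaker, 48 mm diameter, 50 mm tall, loose
- saline_center (a point): bystander: point 70 mm up the axis of a white bottle with blue cap, 60 mm diameter, 150 mm tall, loose
There are look-alikes about, which are no part of the job. What is shaped like the part that bears sleeve_center but orange is not meant.

How it is judged (in metres and radians):
On the way:
1. the sleeve is clear of the peg's free end and still held up (x of sleeve_center in the frame of stand below -0.115 m and height (world z) of sleeve_center above 0.08 m), for 0.1 s.
At the end, for the whole second after the job is handed in: The sleeve lies at rest, released, on the cradle's two rails: its centre within 20 mm of the middle along the rails, within 5 mm of the middle across them and within 4 mm of its resting height, its axis within 0.1 rad of the rails (x of sleeve_center in the frame of cradle_seat between -0.02 and 0.02 m and y of sleeve_center in the frame of cradle_seat between -0.005 and 0.005 m and z of sleeve_center in the frame of cradle_seat between -0.004 and 0.004 m and angle between the x axis of sleeve_center and the x axis of cradle_seat, either way round below 0.1 rad and linear speed of sleeve below 0.01 m/s); the robot touches nothing.
It fails at once if the sleeve presses on the peg or stand with more than 10 N (contact force between sleeve and stand above 10 N).
It fails at once if the sleeve is dropped or pushed on the cradle with more than 20 N (contact force between sleeve and cradle above 20 N).
It fails at once if the sleeve falls towards the bench (centre below 40 mm) (height (world z) of sleeve_center below 0.04 m).
It fails at once if the tube rack, beaker or bottle is moved more than 15 mm (distance of any of tube_rack_center, beaker_center, saline_center from where it was at the start of the episode above 0.015 m).
It also fails if it takes over 67 s, if anything falls off the work surface, if the arm or the gripper's body presses on something with over 40 N, if the wrist force passes 120 N, or if a joint passes its speed limit or range.

### The arm

A 6-joint arm with a two-finger parallel gripper is mounted at the origin on the work surface. World frame = base frame: x ahead of the robot, y to its left, z up, the work surface at z = 0. Lengths are in m, angles in degrees, forces in N, time in s.
With the tool pointing down it reaches from about 0.3 to 0.75 m from the base axis. Payload 8.5 kg.
Tool frame: the origin (TCP) lies on the centre line of the jaws, within the pads' length; the fingertips stand 19 mm ahead of it and the grasp point (between the pads) is the TCP; z points along the fingers, x is the direction in which the jaws open and shut, and the axes are right-handed (so a half turn about z gives the same grasp; the last joint's range is limited). The gripper opens to 85 mm and grips with 20 to 120 N. Pads are 22 mm wide; open, the fingers measure 114 mm over their backs; the gripper's body (76 mm by 85 mm) begins 54 mm behind the grasp point. The pads swing forward as they close: fully open they stand 13 mm farther back than shut.
Start: joints at [-82.924, 21.807, 74.336, -0, 83.858, -12.336], TCP at [0.183, -0.519, 0.25] pointing down, gripper open.
Joint ranges: [-178.18, 178.18], [-50.72, 133.34], [12.68, 142.11], [-81.47, 261.47], [9.98, 163.14], [-165.26, 165.26]. Speed limits (degrees/s): [136.94, 136.94, 180, 180, 180, 180].

### API

Orientations are given as a 3x3 rotation matrix whose columns are the frame's x, y, z axes.
In Python, from rig import env, cams, order gives the robot as it stands.
- The arm moves only by the tool step_arm, never from a script. Its argument "steps" is a list of rows, each an object with "xyz": the shift along the tool's x, y, z normalised to -1 to 1, where 1 is 0.04 m, a list of three; "turn": the turn, a rotation vector about the tool's x, y, z normalised to -1 to 1, where 1 is 0.08 rad, a list of three; "gripper": the gripper command: -1 is shut, 1 is fully open, values between are in proportion. A call has 1 to 20 rows; each row shifts and turns the commanded pose from where the row before left it, along the tool's axes as they then stand; what a row does not reach is not made up. A row lasts 1/12 s, in which the tool goes at most 41.7 mm and 7.16 degrees, less where a joint would pass 70% of its speed; a pose out of reach is approached as far as the arm can. A call with a number of a shift or a turn outside -1 to 1 is refused whole. A call with a gripper value outside its range is refused whole. The fingers move at their own pace and stop on an object; "squeeze" is the grip in N (left out, the last holds). Time passes only in rows, so rows that do not move let the fingers close. It gives the time, the measured TCP pose, the force and the opening at its end, in the units of the state.
- env.observe(): the state, without advancing time (a new reading comes with each control period).
- cams.get_image(name): name is "scene" or "top"; returns (picture, depth): 400x640x3 uint8, red, green, blue; 400x640 float32, m along the optical axis (not along the pixel's ray), 0 where there is no reading.
- cams.camera_info(name): a dict with "fx", "fy", "cx", "cy" (pixels), "k1" (the pictures are not rectified: a ray, as slopes to the right and down, at radius r is drawn at 1 + k1 r^2 times it, then the intrinsics apply), "extrinsics" (4x4, takes a point from camera to world coordinates). Camera axes: x right, y down, z forward; pixel columns grow to the right and rows downward; lengths in m; the calibration is good to about 2 mm. A picture is of the moment at which its call begins. camera_info takes no time and is no camera call.
- order.close_job(): hands the job in, once; it reports no verdict.
The state is a dict: "time_s": time; "q": joint angles; "qvel": joint speeds; "joint_efforts": joint torques, N m; "position": TCP position; "tool_rot": TCP orientation; "ft_force": force on the tool from outside, world axes, zero at the start; "wrist_torque": the same for the moment, N m; "grip_width": finger opening in m.
Only numpy, scipy, OpenCV 4.12 (cv2) and the standard library are available. Lean on these libraries where they do the work, as an engineer would, in place of code of your own. Each camera call takes 0.05 s, during which the arm holds its last target. There are 200 camera calls.

## Working session

There is one attempt and no reset: what is moved stays moved. The work goes in short steps, Python scripts to look and compute and a tool call to move; the robot and the scene stay as the last step left them, time stands still between calls to the robot, and variables do not carry over. Pictures are saved under pics/ and viewed, about 8 in all and at most 12, crops included, and the job is handed in when it is done.

Besides the shell and the picture viewer there is one more tool, called after "Request:" by a JSON object that holds its "fn" and its "kwargs". step_arm: Moves the arm, as the interface text tells. Scaled input: -1 to 1 covers 0.04 m each way for a shift and 0.08 rad each way for a turn. Its arguments: {"type":"object","properties":{"steps":{"type":"array"},"squeeze":{"type":"number"}},"required":["steps"]}

```bash
mkdir -p pics; ls
python3 - <<'E'
from rig import env,cams,order
import cv2,numpy as np
s=env.observe();print({k:np.round(v,3).tolist() for k,v in s.items()})
for n in("scene","top"):
    im,d=cams.get_image(n);cv2.imwrite(f"pics/{n}0.png",im[:,:,::-1]);np.save(f"pics/{n}0.npy",d)
    i=cams.camera_info(n);print(n,{k:np.round(v,4).tolist() for k,v in i.items()})
E
```

```text
pics
{'time_s': 0.0, 'q': [-82.925, 21.842, 74.387, -0.001, 83.857, -12.336], 'qvel': [-0.047, 0.018, -0.009, 0.009, -0.063, 0.068], 'joint_efforts': [0.002, -44.846, -23.128, -0.0, 0.005, 0.0], 'position': [0.183, -0.518, 0.25], 'tool_rot': [[0.332, -0.943, -0.0], [-0.943, -0.332, 0.001], [-0.001, -0.0, -1.0]], 'ft_force': [0.015, 1.054, -0.854], 'wrist_torque': [-0.012, -0.022, 0.006], 'grip_width': 0.085}
scene {'fx': 395.9337, 'fy': 395.9337, 'cx': 319.1305, 'cy': 200.4048, 'k1': -0.003, 'extrinsics': [[0.8094, 0.3452, -0.475, 0.9608], [0.5867, -0.5087, 0.63, -0.428], [-0.0242, -0.7887, -0.6144, 0.5941], [0.0, 0.0, 0.0, 1.0]]}
top {'fx': 435.7358, 'fy': 435.7358, 'cx': 318.15, 'cy': 197.055, 'k1': 0.0351, 'extrinsics': [[0.0216, -0.9899, 0.1401, 0.4629], [-0.9995, -0.0247, -0.0206, 0.1068], [0.0238, -0.1396, -0.9899, 1.0417], [0.0, 0.0, 0.0, 1.0]]}
```

View pics/scene0.png

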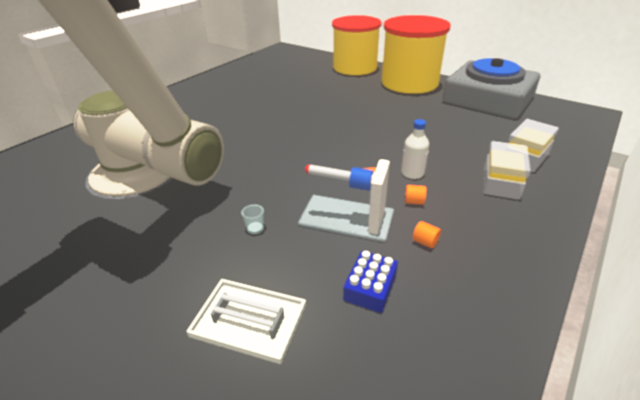

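View pics/top0.png

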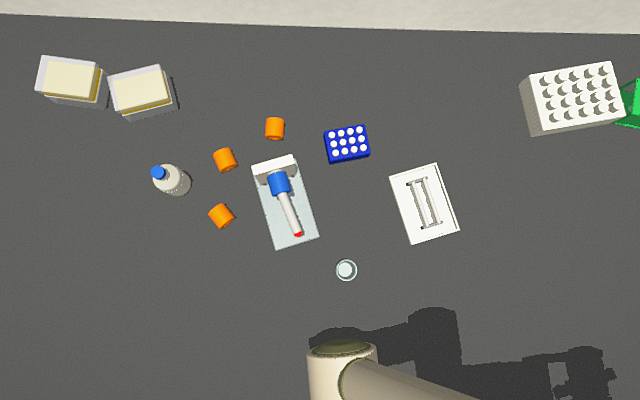

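The views show the sleeve on the peg (top ≈ (280,183), scene ≈ (362,178)), the red tip (top (297,233), scene (308,169)) and the cradle (top (424,203), scene (247,315)). Next I'll take closer crops.

```bash
cat > h.py <<'E'
import numpy as np,cv2
from rig import env,cams,order
def cloud(n,d):
    i=cams.camera_info(n);v,u=np.mgrid[0:400,0:640].astype(float)
    x=(u-i['cx'])/i['fx'];y=(v-i['cy'])/i['fy'];a,b=x.copy(),y.copy()
    for _ in range(6):
        f=1+i['k1']*(a*a+b*b);a,b=x/f,y/f
    E=np.array(i['extrinsics']);P=np.stack([a*d,b*d,d],-1)
    W=P@E[:3,:3].T+E[:3,3];W[d<=0]=np.nan
    return W
def proj(n,p):
    i=cams.camera_info(n);E=np.linalg.inv(np.array(i['extrinsics']))
    c=np.atleast_2d(p)@E[:3,:3].T+E[:3,3];a=c[:,:2]/c[:,2:];f=1+i['k1']*(a**2).sum(1,keepdims=True)
    return a*f*[i['fx'],i['fy']]+[i['cx'],i['cy']]
def crop(im,x,y,w,h,s,fn):
    cv2.imwrite(fn,cv2.resize(im[y:y+h,x:x+w],None,fx=s,fy=s,interpolation=cv2.INTER_CUBIC))
E
python3 - <<'E'
from h import *
a=cv2.imread("pics/scene0.png");b=cv2.imread("pics/top0.png")
A=cv2.resize(a[150:245,295:400],None,fx=5,fy=5,interpolation=cv2.INTER_CUBIC)
crop(a,295,150,105,95,6,"pics/sc.png")
t1=cv2.resize(b[145:255,245:325],None,fx=5,fy=5,interpolation=cv2.INTER_CUBIC)
t2=cv2.resize(b[155:265,385:465],None,fx=5,fy=5,interpolation=cv2.INTER_CUBIC)
cv2.imwrite("pics/tc.png",np.hstack([t1,t2]))
E
```

```text
(no output)
```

View pics/sc.png

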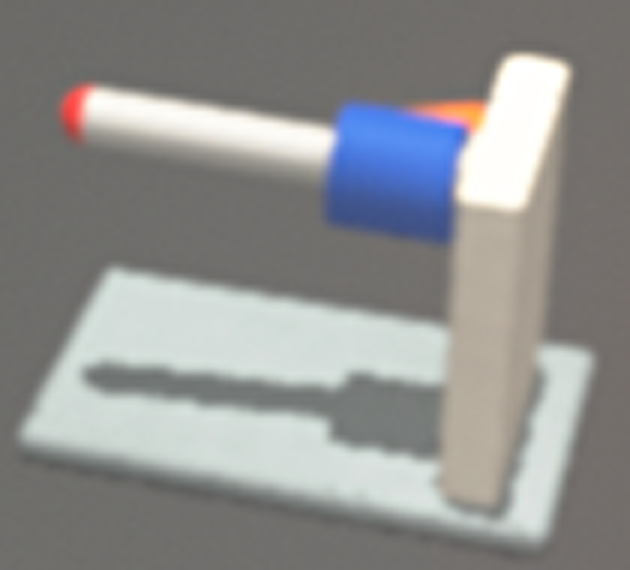

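View pics/tc.png

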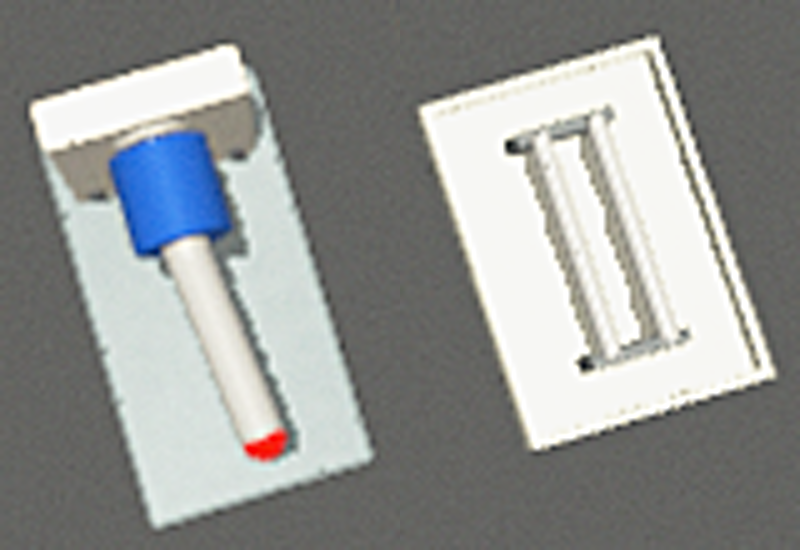

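```bash
cat > m.py <<'E'
from h import *
from scipy.optimize import least_squares
W={};I={}
for n in("scene","top"):
    W[n]=cloud(n,np.load(f"pics/{n}0.npy"));I[n]=cv2.imread(f"pics/{n}0.png").astype(int)
def rect(P,m):
    p=P[m][:,:2]; r=cv2.minAreaRect((p*1000).astype(np.float32)); return np.round(r[0],1),np.round(r[1],1),round(r[2],1),m.sum()
def near(P,c,r): return np.hypot(P[...,0]-c[0],P[...,1]-c[1])<r
sc=W["top"][190,285][:2];cc=W["top"][203,424][:2];print("rough",sc,cc)
for n in W:
    P=W[n];z=P[...,2]
    bg=np.median(z[near(P,sc,.25)&(abs(z)<.008)]);print(n,"bench z",bg)
    for nm,c,lo,hi,r in(("plate",sc,.009,.016,.14),("uprtop",sc,.141,.15,.14),("tray",cc,.003,.02,.13),("rails",cc,.028,.04,.1)):
        m=near(P,c,r)&(z>lo)&(z<hi); m=cv2.morphologyEx(m.astype(np.uint8),cv2.MORPH_OPEN,np.ones((2,2)))>0
        if m.sum()>5: print(n,nm,*rect(P,m))
    B,G,R=[I[n][...,k] for k in range(3)]
    zz=near(P,sc,.16)&(z>.075)&(z<.15)
    blue=zz&(B>R+60);red=zz&(R>B+80)&(R>G+80)&(z>.09)
    # peg: z range, not blue/red
    peg=zz&~blue&~red&(z<.142);
    k=np.ones((3,3),np.uint8)
    print(n,"blue",np.nanmean(P[blue],0),blue.sum(),"red",np.nanmean(P[red],0),red.sum(),peg.sum())
    np.savez(f"pics/seg_{n}.npz",blue=P[blue],red=P[red],peg=P[peg],cam=np.array(cams.camera_info(n)['extrinsics'])[:3,3])
E
python3 m.py
```

```text
rough [0.60399274 0.15777395] [ 0.602104   -0.17095605]
scene bench z -0.00098272762625351
scene plate [596.  163.5] [198.1 113.9] 20.1 2207
scene uprtop [623.1 289.4] [ 20.1 316.6] 19.6 268
scene tray [ 601.  -163.5] [171.6 129.9] 18.5 3155
scene rails [nan nan] [0. 0.] 0.0 837
scene blue [0.62580512 0.15831524 0.12818368] 386 red [0.52849282 0.12931136 0.13161897] 20 911
top bench z 0.0007950221838117777
top plate [nan nan] [0. 0.] 0.0 2178
top uprtop [659.5 175.3] [ 43.9 105.9] 39.9 436
top tray [ 598.9 -171.3] [172.4 127.9] 19.2 2146
top rails [ 598.7 -173.3] [117.5  55.2] 17.2 492
top blue [0.61953546 0.17229202 0.13582477] 420 red [0.51309614 0.12838309 0.13534186] 33 638
```

```bash
cat > fit.py <<'E'
from h import *
from scipy.optimize import least_squares
T=lambda p,ox,oy:(np.array(p,float)+.5)/5-.5+[ox,oy]
S=lambda p:(np.array(p,float)+.5)/6-.5+[295,150]
t=lambda p:T(p,245,145)
Rz=lambda a:np.array([[np.cos(a),-np.sin(a),0],[np.sin(a),np.cos(a),0],[0,0,1]])
pl=[[-.1,-.055,.012],[-.1,.055,.012],[.1,-.055,.012]]
ft=[[.058,.045,.145],[.058,-.045,.145]]
obs=[("top",[.1*-1,.055,.012],t([152,527])),("top",[-.1,-.055,.012],t([372,460])),("top",ft[0],t([50,152])),("top",ft[1],t([250,97])),
("scene",[-.1,.055,.012],S([112,268])),("scene",[-.1,-.055,.012],S([22,437])),("scene",[.1,.055,.012],S([592,352])),("scene",[.1,-.055,.012],S([545,537])),
("scene",ft[0],S([503,58])),("scene",ft[1],S([460,200]))]
axis=[("top",t([187,243])),("top",t([262,435])),("scene",S([333,160])),("scene",S([85,115]))]
tip=[("top",t([267,460])),("scene",S([60,117]))]
def tipdir(phi): return np.array([-np.cos(.13),np.sin(.13)*np.cos(phi),np.sin(.13)*np.sin(phi)])
def f(p):
    R=Rz(p[2]);o=np.array([p[0],p[1],0]);off={"top":p[4:6],"scene":p[6:8]};r=[]
    for n,q,px in obs: r+=list(proj(n,R@np.array(q)+o)[0]+off[n]-px)
    d=tipdir(p[3]);b=np.array([0,0,.12])
    for n,px in axis:
        a,c=proj(n,np.array([R@b+o,R@(b+.082*d)+o]))+off[n];e=(c-a)/np.linalg.norm(c-a);v=px-a
        r.append(2*(v[0]*e[1]-v[1]*e[0]))
    return np.r_[r,p[4:]*1.0]
for ph in(0.5,2.,3.5,5.):
    s=least_squares(f,[.6,.16,.3,ph,0,0,0,0],x_scale=[.01,.01,.1,.3,1,1,1,1])
    print(s.cost,s.x.round(4),np.degrees(s.x[2:4]).round(1));
    if ph==.5 or s.cost<best.cost: best=s
print(best.fun.round(1));print(np.degrees(np.sqrt(np.diag(np.linalg.inv(best.jac.T@best.jac)))[2:4]))
R=Rz(best.x[2]);o=np.r_[best.x[:2],0]
print("tip end pixel",[(n,proj(n,R@(np.array([0,0,.12])+.092*tipdir(best.x[3]))+o)[0].round(1),px) for n,px in tip])
# cradle from crop: tray outer corners (rim z 16mm), rail tops; offsets of same cameras
c=lambda p:T(p,385-80,155) # second panel starts at col 400
cor=[([420,107],.085,.06),([657,36],.085,-.06),([775,377],-.085,-.06),([533,450],-.085,.06)]
def g(q):
    R=Rz(q[2]);r=[]
    for px,x,y in cor: r+=list(proj("top",R@np.array([x,y,.016])+[q[0],q[1],0])[0]+best.x[4:6]-c(px))
    for a,y in(([[541,135],[612,358]],.014),([[597,115],[668,338]],-.014)):
        p1,p2=proj("top",np.array([R@np.array([-.05,y,.035])+[q[0],q[1],0],R@np.array([.05,y,.035])+[q[0],q[1],0]]))+best.x[4:6]
        e=(p2-p1)/np.linalg.norm(p2-p1)
        for px in a: v=c(px)-p1;r.append(2*(v[0]*e[1]-v[1]*e[0]))
    return np.array(r)
q=least_squares(g,[.6,-.17,.3],x_scale=[.01,.01,.1]);print("cradle",q.x.round(4),np.degrees(q.x[2]).round(2),q.fun.round(1))
E
python3 fit.py
```

```text
4.9555893212819715 [ 0.5924  0.162   0.3165  2.3303 -0.122   0.1456  0.1731  0.7526] [ 18.1 133.5]
4.955589321263468 [ 0.5924  0.162   0.3165  2.3303 -0.122   0.1456  0.1731  0.7526] [ 18.1 133.5]
4.955589321263534 [ 0.5924  0.162   0.3165  2.3303 -0.122   0.1456  0.1731  0.7526] [ 18.1 133.5]Traceback (most recent call last):
  File "fit.py", line 24, in <module>
    s=least_squares(f,[.6,.16,.3,ph,0,0,0,0],x_scale=[.01,.01,.1,.3,1,1,1,1])
    return func(*args, **kwargs)
    result = trf(vector_fun.fun, vector_fun.jac, x0, f0, J0, lb, ub, ftol, xtol,
                 gtol, max_nfev, x_scale, loss_function, tr_solver,
                 tr_options.copy(), verbose, callback=callback_wrapped)
    return trf_no_bounds(
        fun, jac, x0, f0, J0, ftol, xtol, gtol, max_nfev, x_scale,
        loss_function, tr_solver, tr_options, verbose, callback=callback)
    J = jac(x)
    self._update_jac()
    ~~~~~~~~~~~~~~~~^^
    self.J = self.jac_wrapped(xp_copy(self.x), f0=self.f)
             ~~~~~~~~~~~~~~~~^^^^^^^^^^^^^^^^^^^^^^^^^^^^
    J, dct = approx_derivative(
             ~~~~~~~~~~~~
[... 424 characters left out ...]
   ^^^
    df = [f_eval - f0 for f_eval in f_evals]
                                    ^^^^^^^
    f = np.atleast_1d(self.fun(x, *self.args, **self.kwargs))
                      ~~~~~~~~^^^^^^^^^^^^^^^^^^^^^^^^^^^^^^
    return np.atleast_1d(self.fun(x))
                         ~~~~~~~~^^^
    return self.f(x, *self.args, **self.kwargs)
           ~~~~~~^^^^^^^^^^^^^^^^^^^^^^^^^^^^^^
  File "fit.py", line 17, in f
    for n,q,px in obs: r+=list(proj(n,R@np.array(q)+o)[0]+off[n]-px)
                               ~~~~^^^^^^^^^^^^^^^^^^^
  File "h.py", line 12, in proj
    i=cams.camera_info(n);E=np.linalg.inv(np.array(i['extrinsics']))
ValueError: time passes only in moves, steps and waits
```

```bash
sed -i 's/^from rig.*/from rig import env,cams,order\nfrom functools import lru_cache\n@lru_cache\ndef info(n): return cams.camera_info(n)/; s/=cams.camera_info(n);/=info(n);/' h.py; python3 fit.py
python3 - <<'E'
from h import *
print(env.observe()['time_s'])
E
```

```text
4.9555893212819715 [ 0.5924  0.162   0.3165  2.3303 -0.122   0.1456  0.1731  0.7526] [ 18.1 133.5]
4.955589321263468 [ 0.5924  0.162   0.3165  2.3303 -0.122   0.1456  0.1731  0.7526] [ 18.1 133.5]
4.955589321263534 [ 0.5924  0.162   0.3165  2.3303 -0.122   0.1456  0.1731  0.7526] [ 18.1 133.5]
4.955589321263532 [ 0.5924  0.162   0.3165  2.3303 -0.122   0.1456  0.1731  0.7526] [ 18.1 133.5]
[ 0.1  0.5  1.   0.2 -0.7 -0.1  0.7 -1.2 -0.6 -0.3 -1.2 -0.2  1.  -0.1
  0.3  0.4  1.  -0.4 -0.6 -0.6  0.5  0.  -0.3  0.  -0.1  0.1  0.2  0.8]
[0.47051086 6.20728406]
tip end pixel [('top', array([299.1, 236.4]), array([298. , 236.6])), ('scene', array([305.1, 167.4]), array([304.58333333, 169.08333333]))]
cradle [ 0.6009 -0.1659  0.3051] 17.48 [ 0.1 -0.1  0.   0.6 -0.8  0.2 -0.7 -0.3 -0.1  0.6 -0.4  0.6]
0.1
```

Request:
{"fn": "step_arm", "kwargs": {"steps": [{"xyz":[-0.3,-0.4,0],"turn":[0,0,0],"gripper":1},{"xyz":[-0.63,-0.8,0],"turn":[0,0,0],"gripper":1},{"xyz":[-0.63,-0.8,0],"turn":[0,0,0],"gripper":1},{"xyz":[-0.63,-0.8,0],"turn":[0,0,0],"gripper":1},{"xyz":[-0.63,-0.8,0],"turn":[0,0,0],"gripper":1},{"xyz":[-0.63,-0.8,0],"turn":[0,0,0],"gripper":1},{"xyz":[-0.63,-0.8,0],"turn":[0,0,0],"gripper":1},{"xyz":[-0.63,-0.8,0],"turn":[0,0,0],"gripper":1},{"xyz":[-0.63,-0.8,0],"turn":[0,0,0],"gripper":1},{"xyz":[-0.63,-0.8,0],"turn":[0,0,0],"gripper":1},{"xyz":[-0.63,-0.8,0],"turn":[0,0,0],"gripper":1},{"xyz":[-0.63,-0.8,0],"turn":[0,0,0],"gripper":1},{"xyz":[-0.63,-0.8,0],"turn":[0,0,0],"gripper":1},{"xyz":[-0.63,-0.8,0],"turn":[0,0,0],"gripper":1},{"xyz":[-0.63,-0.8,0],"turn":[0,0,0],"gripper":1},{"xyz":[-0.63,-0.8,0],"turn":[0,0,0],"gripper":1},{"xyz":[-0.63,-0.8,0],"turn":[0,0,0],"gripper":1},{"xyz":[-0.63,-0.8,0],"turn":[0,0,0],"gripper":1},{"xyz":[-0.3,-0.4,0],"turn":[0,0,0.28],"gripper":1},{"xyz":[0,0,0],"turn":[0,0,0],"gripper":1}]}}

```text
time_s: 1.77
position: [0.5769, 0.1028, 0.2492]
tool_rot: [[0.314, -0.949, -0.001], [-0.949, -0.314, 0.001], [-0.001, 0.001, -1.0]]
ft_force: [-0.3, -0.8, -0.8]
grip_width: 0.0853
```

```bash
cat > stt.py <<'E'
from h import *
Y=np.radians(18.1);O=np.array([.5924,.162]);ex=np.array([np.cos(Y),np.sin(Y)]);ey=np.array([-ex[1],ex[0]])
def st():
    s=env.observe();p=np.array(s['position']);d=p[:2]-O;R=np.array(s['tool_rot']);F=np.array(s['ft_force'])
    print("t",round(s['time_s'],2),"pos",p.round(4),"stand xy mm",(1e3*np.array([d@ex,d@ey])).round(1),"z",(p[2]*1e3).round(1),"toolx yaw",round(np.degrees(np.arctan2(R[1,0],R[0,0])),2),"tz",R[:,2].round(3),
     "F stand",np.round([F[:2]@ex,F[:2]@ey,F[2]],2),"M",np.round(s['wrist_torque'],3),"grip",round(s['grip_width']*1e3,1))
if __name__=="__main__": st()
E
python3 - <<'E'
from stt import *
st()
# sleeve centre from top crop: mid of silhouette corners at z=.118
px=(np.array([[110,150],[215,130],[135,255],[230,235]])+.5)/5-.5+[245,145]
from scipy.optimize import brentq
for x in(.02,.025,.03,.035):
    w=np.r_[O+x*ex,.118];print(x,proj("top",w).round(1),px.mean(0))
e1=np.r_[O+.0*ex,.118]
E
```

```text
t 1.77 pos [0.5769 0.1028 0.2492] stand xy mm [-33.2 -51.4] z 249.2 toolx yaw -71.7 tz [-0.001  0.001 -1.   ] F stand [-0.55 -0.66 -0.84] M [ 0.033  0.015 -0.054] grip 85.3
0.02 [[280.7 187.9]] [279.1 183.1]
0.025 [[280.1 185.7]] [279.1 183.1]
0.03 [[279.4 183.5]] [279.1 183.1]
0.035 [[278.8 181.3]] [279.1 183.1]
```

Request:
{"fn": "step_arm", "kwargs": {"steps": [{"xyz":[-0.32,-0.39,0],"turn":[0,0,0],"gripper":1},{"xyz":[-0.32,-0.39,0],"turn":[0,0,0],"gripper":1},{"xyz":[-0.32,-0.39,0],"turn":[0,0,0],"gripper":1},{"xyz":[-0.32,-0.39,0],"turn":[0,0,0],"gripper":1},{"xyz":[0,0,0],"turn":[0,0,0.06],"gripper":1},{"xyz":[0,0,0],"turn":[0,0,0],"gripper":1}]}}

```text
time_s: 2.27
position: [0.6189, 0.1673, 0.2496]
tool_rot: [[0.307, -0.952, -0.001], [-0.952, -0.307, -0.0], [-0.0, 0.001, -1.0]]
ft_force: [-0.3, -0.9, 0.2]
grip_width: 0.0854
```

Run:
```python
from stt import *
st()
a,_=cams.get_image("scene");b,_=cams.get_image("top")
A=cv2.resize(a[120:245,310:410,::-1],None,fx=4,fy=4,interpolation=cv2.INTER_CUBIC)
B=cv2.resize(b[120:245,235:335,::-1],None,fx=4,fy=4,interpolation=cv2.INTER_CUBIC)
cv2.imwrite("pics/p1.png",np.hstack([A,B]));st()
```

```text
t 2.27 pos [0.6189 0.1673 0.2496] stand xy mm [26.8 -3.1] z 249.6 toolx yaw -72.11 tz [-0.001 -0.    -1.   ] F stand [-0.59 -0.74  0.16] M [-0.008 -0.042  0.001] grip 85.4
t 2.37 pos [0.6187 0.1665 0.2502] stand xy mm [26.4 -3.8] z 250.2 toolx yaw -72.18 tz [-0.001 -0.    -1.   ] F stand [ 0.64 -1.07  0.19] M [-0.005  0.02   0.005] grip 85.8
```

View pics/p1.png

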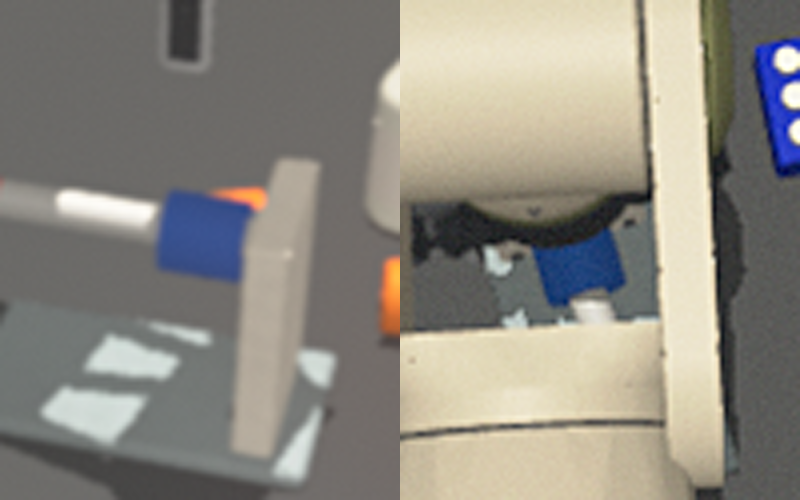

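The scene crop shows a fingertip above the sleeve at (185,40) and the sleeve at (205,235). The arm hides most of the top view, so I'll descend using the model and the force readings.

Request:
{"fn": "step_arm", "kwargs": {"steps": [{"xyz":[-0.09,-0.07,0.3],"turn":[0,0,0],"gripper":1},{"xyz":[0,0,0.6],"turn":[0,0,0],"gripper":1},{"xyz":[0,0,0.6],"turn":[0,0,0],"gripper":1},{"xyz":[0,0,0.6],"turn":[0,0,0],"gripper":1},{"xyz":[0,0,0.6],"turn":[0,0,0],"gripper":1},{"xyz":[0,0,0.4],"turn":[0,0,0],"gripper":1},{"xyz":[0,0,0.2],"turn":[0,0,0],"gripper":0.6},{"xyz":[0,0,0],"turn":[0,0,0],"gripper":0.3},{"xyz":[0,0,0],"turn":[0,0,0],"gripper":0.3},{"xyz":[0,0,0],"turn":[0,0,0],"gripper":0.2},{"xyz":[0,0,0],"turn":[0,0,0],"gripper":0.2},{"xyz":[0,0,0],"turn":[0,0,0],"gripper":0.2}], "squeeze": 20}}

```text
time_s: 3.37
position: [0.6209, 0.1718, 0.1194]
tool_rot: [[0.307, -0.952, 0.002], [-0.952, -0.307, 0.0], [0.0, -0.002, -1.0]]
ft_force: [-0.7, 0.5, -0.4]
grip_width: 0.051
```

Run:
```python
from stt import *
st()
a,_=cams.get_image("scene");crop(a[:,:,::-1],320,120,90,75,8,"pics/p2.png")
st()
```

```text
t 3.37 pos [0.6209 0.1718 0.1194] stand xy mm [30.2  0.4] z 119.4 toolx yaw -72.15 tz [ 0.002  0.    -1.   ] F stand [-0.53  0.74 -0.36] M [ 0.004  0.011 -0.01 ] grip 51.0
t 3.42 pos [0.6209 0.1718 0.1191] stand xy mm [30.1  0.4] z 119.1 toolx yaw -72.15 tz [ 0.001  0.    -1.   ] F stand [ 0.7  -0.31 -0.14] M [0.015 0.015 0.009] grip 51.5
```

View pics/p2.png

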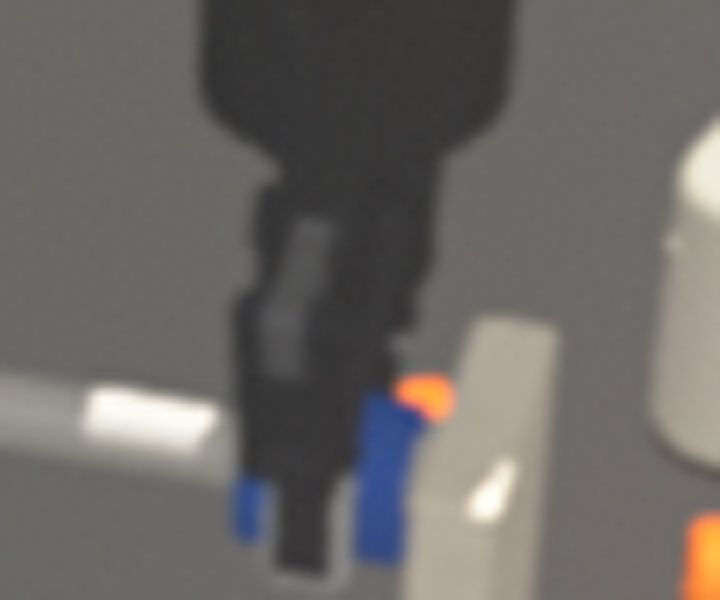

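The near finger sits over the middle of the sleeve, with blue visible on both sides at x≈235–405. I'll close gradually and watch the lateral force.

Request:
{"fn": "step_arm", "kwargs": {"steps": [{"xyz":[0,0,0.03],"turn":[0,0,0],"gripper":0.12},{"xyz":[0,0,0],"turn":[0,0,0],"gripper":0.1},{"xyz":[0,0,0],"turn":[0,0,0],"gripper":0.08},{"xyz":[0,0,0],"turn":[0,0,0],"gripper":0.08}]}}

```text
time_s: 3.75
position: [0.6206, 0.1718, 0.1171]
tool_rot: [[0.307, -0.952, -0.0], [-0.952, -0.307, 0.0], [-0.0, 0.0, -1.0]]
ft_force: [-0.3, -0.5, -0.3]
grip_width: 0.046
```

```bash
python3 stt.py
```

```text
t 3.75 pos [0.6206 0.1718 0.1171] stand xy mm [29.9  0.5] z 117.1 toolx yaw -72.15 tz [-0.  0. -1.] F stand [-0.44 -0.34 -0.29] M [0.028 0.034 0.007] grip 46.0
```

Request:
{"fn": "step_arm", "kwargs": {"steps": [{"xyz":[0,0,0],"turn":[0,0,0],"gripper":0.06},{"xyz":[0,0,0],"turn":[0,0,0],"gripper":0.06}]}}

```text
time_s: 3.92
position: [0.6206, 0.1718, 0.1171]
tool_rot: [[0.307, -0.952, -0.0], [-0.952, -0.307, -0.0], [-0.0, 0.0, -1.0]]
ft_force: [-1.0, -0.1, -1.1]
grip_width: 0.0452
```

```bash
python3 stt.py
```

```text
t 3.92 pos [0.6206 0.1718 0.1171] stand xy mm [29.9  0.5] z 117.1 toolx yaw -72.14 tz [-0. -0. -1.] F stand [-0.99  0.17 -1.11] M [ 0.001  0.005 -0.016] grip 45.2
```

Request:
{"fn": "step_arm", "kwargs": {"steps": [{"xyz":[0,0,0],"turn":[0,0,0],"gripper":0.04},{"xyz":[0,0,0],"turn":[0,0,0],"gripper":0.02},{"xyz":[0,0,0],"turn":[0,0,0],"gripper":0.01}]}}

```text
time_s: 4.17
position: [0.6206, 0.1718, 0.1173]
tool_rot: [[0.307, -0.952, 0.0], [-0.952, -0.307, 0.0], [-0.0, -0.0, -1.0]]
ft_force: [-0.2, 0.4, 1.9]
grip_width: 0.044
```

```bash
python3 stt.py
```

```text
t 4.17 pos [0.6206 0.1718 0.1173] stand xy mm [29.9  0.5] z 117.3 toolx yaw -72.14 tz [ 0.  0. -1.] F stand [-0.09  0.42  1.87] M [0.023 0.135 0.041] grip 44.0
```

Request:
{"fn": "step_arm", "kwargs": {"steps": [{"xyz":[0,0,-0.02],"turn":[0,0,0],"gripper":-0.1},{"xyz":[0,0,-0.02],"turn":[0,0,0],"gripper":-0.2},{"xyz":[0,0,-0.01],"turn":[0,0,0],"gripper":-0.3},{"xyz":[0,0,0],"turn":[0,0,0],"gripper":-0.3}], "squeeze": 25}}

```text
time_s: 4.5
position: [0.6206, 0.1717, 0.1191]
tool_rot: [[0.307, -0.952, -0.0], [-0.952, -0.307, -0.0], [-0.0, 0.0, -1.0]]
ft_force: [0.1, 0.9, -0.7]
grip_width: 0.0441
```

```bash
python3 stt.py
```

```text
t 4.5 pos [0.6206 0.1717 0.1191] stand xy mm [29.8  0.5] z 119.1 toolx yaw -72.15 tz [-0. -0. -1.] F stand [ 0.39  0.83 -0.71] M [ 0.046 -0.012 -0.014] grip 44.1
```

Gripped at 44.1 mm with almost no contact force. Theory says that turning evenly from s=-22 to +22 mm while moving along tool y keeps the bore centred, so I'll slide in short stretches and check the force after each.

Request:
{"fn": "step_arm", "kwargs": {"steps": [{"xyz":[0,0.05,0],"turn":[0,0,0],"gripper":-0.3},{"xyz":[0,0.05,0],"turn":[0,0,0],"gripper":-0.3},{"xyz":[0,0.05,0],"turn":[0,0,0],"gripper":-0.3},{"xyz":[0,0.05,0],"turn":[0,0,0],"gripper":-0.3},{"xyz":[0,0,0],"turn":[0,0,0],"gripper":-0.3}]}}

```text
time_s: 4.92
position: [0.6126, 0.1692, 0.1192]
tool_rot: [[0.307, -0.952, -0.0], [-0.952, -0.307, -0.0], [-0.0, 0.0, -1.0]]
ft_force: [1.0, 0.4, -0.7]
grip_width: 0.0441
```

```bash
python3 stt.py
```

```text
t 4.92 pos [0.6126 0.1692 0.1192] stand xy mm [21.4  0.6] z 119.2 toolx yaw -72.15 tz [-0. -0. -1.] F stand [ 1.13  0.08 -0.71] M [-0.042  0.007  0.025] grip 44.1
```

Request:
{"fn": "step_arm", "kwargs": {"steps": [{"xyz":[0,0.05,0],"turn":[-0.053,0,-0.051],"gripper":-0.3},{"xyz":[0,0.05,0],"turn":[-0.053,0,-0.051],"gripper":-0.3},{"xyz":[0,0.05,0],"turn":[-0.053,0,-0.051],"gripper":-0.3},{"xyz":[0,0.05,0],"turn":[-0.053,0,-0.051],"gripper":-0.3},{"xyz":[0,0,0],"turn":[0,0,0],"gripper":-0.3}]}}

```text
time_s: 5.33
position: [0.6051, 0.1668, 0.1192]
tool_rot: [[0.322, -0.946, -0.017], [-0.947, -0.322, -0.005], [-0.0, 0.018, -1.0]]
ft_force: [0.4, 0.3, -0.1]
grip_width: 0.0439
```

```bash
python3 stt.py
```

```text
t 5.33 pos [0.6051 0.1668 0.1192] stand xy mm [13.6  0.6] z 119.2 toolx yaw -71.19 tz [-0.017 -0.005 -1.   ] F stand [ 0.49  0.18 -0.08] M [ 0.011  0.042 -0.004] grip 43.9
```

Request:
{"fn": "step_arm", "kwargs": {"steps": [{"xyz":[0,0.05,0],"turn":[-0.053,0,-0.051],"gripper":-0.3},{"xyz":[0,0.05,0],"turn":[-0.053,0,-0.051],"gripper":-0.3},{"xyz":[0,0.05,0],"turn":[-0.053,0,-0.051],"gripper":-0.3},{"xyz":[0,0.05,0],"turn":[-0.053,0,-0.051],"gripper":-0.3},{"xyz":[0,0.05,0],"turn":[-0.053,0,-0.051],"gripper":-0.3},{"xyz":[0,0,0],"turn":[0,0,0],"gripper":-0.3}]}}

```text
time_s: 5.83
position: [0.5957, 0.1634, 0.1195]
tool_rot: [[0.342, -0.939, -0.037], [-0.94, -0.341, -0.013], [-0.001, 0.039, -0.999]]
ft_force: [-1.3, -0.4, -0.8]
grip_width: 0.0438
```

```bash
python3 stt.py
```

```text
t 5.83 pos [0.5957 0.1634 0.1195] stand xy mm [3.6 0.3] z 119.5 toolx yaw -70.03 tz [-0.037 -0.013 -0.999] F stand [-1.39  0.02 -0.84] M [ 0.051 -0.043  0.025] grip 43.8
```

Request:
{"fn": "step_arm", "kwargs": {"steps": [{"xyz":[0,0.05,0],"turn":[-0.053,0,-0.051],"gripper":-0.3},{"xyz":[0,0.05,0],"turn":[-0.053,0,-0.051],"gripper":-0.3},{"xyz":[0,0.05,0],"turn":[-0.053,0,-0.051],"gripper":-0.3},{"xyz":[0,0.05,0],"turn":[-0.053,0,-0.051],"gripper":-0.3},{"xyz":[0,0,0],"turn":[0,0,0],"gripper":-0.3}]}}

```text
time_s: 6.25
position: [0.5882, 0.1607, 0.1198]
tool_rot: [[0.357, -0.933, -0.052], [-0.934, -0.356, -0.018], [-0.002, 0.056, -0.998]]
ft_force: [-0.0, -0.0, -0.6]
grip_width: 0.0436
```

```bash
python3 stt.py
```

```text
t 6.25 pos [0.5882 0.1607 0.1198] stand xy mm [-4.4  0. ] z 119.8 toolx yaw -69.09 tz [-0.052 -0.018 -0.998] F stand [-0.05 -0.02 -0.6 ] M [ 0.036 -0.091  0.028] grip 43.6
```

Request:
{"fn": "step_arm", "kwargs": {"steps": [{"xyz":[0,0.05,0],"turn":[-0.053,0,-0.051],"gripper":-0.3},{"xyz":[0,0.05,0],"turn":[-0.053,0,-0.051],"gripper":-0.3},{"xyz":[0,0,0],"turn":[0,0,0],"gripper":-0.3}]}}

```text
time_s: 6.5
position: [0.5845, 0.1592, 0.12]
tool_rot: [[0.364, -0.929, -0.06], [-0.931, -0.364, -0.021], [-0.002, 0.064, -0.998]]
ft_force: [1.0, 0.3, -1.1]
grip_width: 0.0438
```

```bash
python3 stt.py
```

```text
t 6.5 pos [0.5845 0.1592 0.12  ] stand xy mm [-8.4 -0.2] z 120.0 toolx yaw -68.62 tz [-0.06  -0.021 -0.998] F stand [ 1.   -0.03 -1.12] M [ 0.051 -0.024  0.026] grip 43.8
```

Request:
{"fn": "step_arm", "kwargs": {"steps": [{"xyz":[0,0.05,0],"turn":[-0.053,0,-0.051],"gripper":-0.3},{"xyz":[0,0.05,0],"turn":[-0.053,0,-0.051],"gripper":-0.3},{"xyz":[0,0.05,0],"turn":[-0.053,0,-0.051],"gripper":-0.3},{"xyz":[0,0.05,0],"turn":[-0.053,0,-0.051],"gripper":-0.3},{"xyz":[0,0,0],"turn":[0,0,0],"gripper":-0.3}]}}

```text
time_s: 6.92
position: [0.5771, 0.1563, 0.1206]
tool_rot: [[0.38, -0.922, -0.076], [-0.925, -0.379, -0.028], [-0.003, 0.081, -0.997]]
ft_force: [0.2, 0.2, -1.1]
grip_width: 0.0438
```

```bash
python3 stt.py
```

```text
t 6.92 pos [0.5771 0.1563 0.1206] stand xy mm [-16.4  -0.7] z 120.6 toolx yaw -67.69 tz [-0.076 -0.028 -0.997] F stand [ 0.26  0.07 -1.06] M [ 0.013  0.001 -0.021] grip 43.8
```

Request:
{"fn": "step_arm", "kwargs": {"steps": [{"xyz":[0,0.05,0],"turn":[-0.053,0,-0.051],"gripper":-0.3},{"xyz":[0,0.05,0],"turn":[-0.053,0,-0.051],"gripper":-0.3},{"xyz":[0,0.05,0],"turn":[-0.053,0,-0.051],"gripper":-0.3},{"xyz":[0,0,0],"turn":[0,0,0],"gripper":-0.3}]}}

```text
time_s: 7.25
position: [0.5716, 0.154, 0.1211]
tool_rot: [[0.391, -0.916, -0.088], [-0.92, -0.389, -0.033], [-0.004, 0.094, -0.996]]
ft_force: [-0.6, 0.3, -1.1]
grip_width: 0.044
```

```bash
python3 stt.py
```

```text
t 7.25 pos [0.5716 0.154  0.1211] stand xy mm [-22.3  -1.2] z 121.1 toolx yaw -66.99 tz [-0.088 -0.033 -0.996] F stand [-0.49  0.44 -1.12] M [ 0.019 -0.047 -0.024] grip 44.0
```

Request:
{"fn": "step_arm", "kwargs": {"steps": [{"xyz":[0,0.05,0],"turn":[0,0,0],"gripper":-0.3},{"xyz":[0,0.05,0],"turn":[0,0,0],"gripper":-0.3},{"xyz":[0,0.05,0],"turn":[0,0,0],"gripper":-0.3},{"xyz":[0,0.05,0],"turn":[0,0,0],"gripper":-0.3},{"xyz":[0,0.05,0],"turn":[0,0,0],"gripper":-0.3},{"xyz":[0,0,0],"turn":[0,0,0],"gripper":-0.3}]}}

```text
time_s: 7.75
position: [0.5623, 0.1501, 0.1221]
tool_rot: [[0.39, -0.916, -0.087], [-0.921, -0.389, -0.033], [-0.004, 0.093, -0.996]]
ft_force: [-0.5, -0.9, -0.4]
grip_width: 0.0437
```

```bash
python3 stt.py
```

```text
t 7.75 pos [0.5623 0.1501 0.1221] stand xy mm [-32.3  -2. ] z 122.1 toolx yaw -67.02 tz [-0.087 -0.033 -0.996] F stand [-0.73 -0.66 -0.42] M [-0.017 -0.082  0.048] grip 43.7
```

Request:
{"fn": "step_arm", "kwargs": {"steps": [{"xyz":[0,0.05,0],"turn":[0,0,0],"gripper":-0.3},{"xyz":[0,0.05,0],"turn":[0,0,0],"gripper":-0.3},{"xyz":[0,0.05,0],"turn":[0,0,0],"gripper":-0.3},{"xyz":[0,0.05,0],"turn":[0,0,0],"gripper":-0.3},{"xyz":[0,0,0],"turn":[0,0,0],"gripper":-0.3}]}}

```text
time_s: 8.17
position: [0.555, 0.147, 0.1228]
tool_rot: [[0.391, -0.916, -0.087], [-0.921, -0.389, -0.033], [-0.004, 0.093, -0.996]]
ft_force: [-0.4, -0.1, -1.3]
grip_width: 0.044
```

```bash
python3 stt.py
```

```text
t 8.17 pos [0.555  0.147  0.1228] stand xy mm [-40.2  -2.7] z 122.8 toolx yaw -67.01 tz [-0.087 -0.033 -0.996] F stand [-0.41  0.08 -1.26] M [ 0.041 -0.088  0.041] grip 44.0
```

Request:
{"fn": "step_arm", "kwargs": {"steps": [{"xyz":[0,0.05,0],"turn":[0,0,0],"gripper":-0.3},{"xyz":[0,0.05,0],"turn":[0,0,0],"gripper":-0.3},{"xyz":[0,0.05,0],"turn":[0,0,0],"gripper":-0.3},{"xyz":[0,0.05,0],"turn":[0,0,0],"gripper":-0.3},{"xyz":[0,0,0],"turn":[0,0,0],"gripper":-0.3}]}}

```text
time_s: 8.58
position: [0.5476, 0.1438, 0.1236]
tool_rot: [[0.391, -0.916, -0.087], [-0.921, -0.389, -0.033], [-0.004, 0.093, -0.996]]
ft_force: [0.2, -0.6, -1.1]
grip_width: 0.0432
```

Run:
```python
from stt import *
st()
a,_=cams.get_image("scene");crop(a[:,:,::-1],295,120,100,80,7,"pics/p3.png")
```

```text
t 8.58 pos [0.5476 0.1438 0.1236] stand xy mm [-48.2  -3.4] z 123.6 toolx yaw -67.01 tz [-0.087 -0.033 -0.996] F stand [ 0.02 -0.61 -1.12] M [ 0.027 -0.054 -0.041] grip 43.2
```

View pics/p3.png

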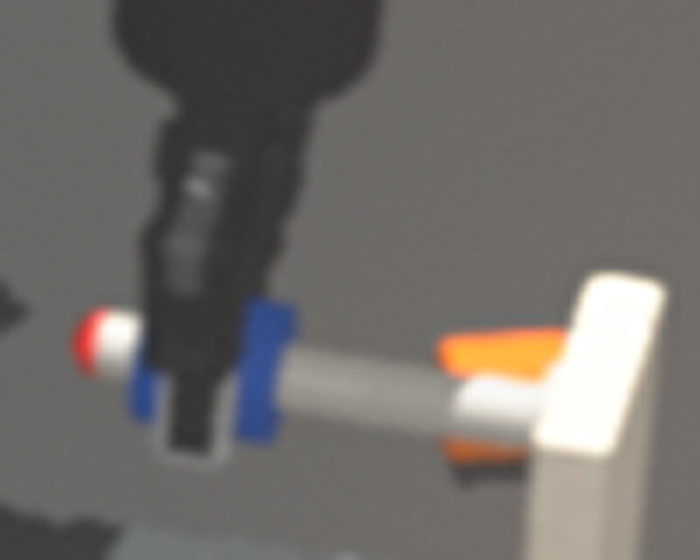

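The sleeve has followed the bend: blue at x≈130–295, red tip at (85,345), coaxial with no load. I'll carry on along the peg.

Request:
{"fn": "step_arm", "kwargs": {"steps": [{"xyz":[0,0.05,0],"turn":[0,0,0],"gripper":-0.3},{"xyz":[0,0.05,0],"turn":[0,0,0],"gripper":-0.3},{"xyz":[0,0.05,0],"turn":[0,0,0],"gripper":-0.3},{"xyz":[0,0.05,0],"turn":[0,0,0],"gripper":-0.3},{"xyz":[0,0.05,0],"turn":[0,0,0],"gripper":-0.3},{"xyz":[0,0,0],"turn":[0,0,0],"gripper":-0.3}]}}

```text
time_s: 9.13
position: [0.5385, 0.1399, 0.1245]
tool_rot: [[0.39, -0.916, -0.087], [-0.921, -0.389, -0.032], [-0.004, 0.093, -0.996]]
ft_force: [-0.0, -0.8, -1.2]
grip_width: 0.044
```

```bash
python3 stt.py
```

```text
t 9.13 pos [0.5385 0.1399 0.1245] stand xy mm [-58.1  -4.2] z 124.5 toolx yaw -67.02 tz [-0.087 -0.032 -0.996] F stand [-0.28 -0.74 -1.22] M [-0.038 -0.08  -0.02 ] grip 44.0
```

Request:
{"fn": "step_arm", "kwargs": {"steps": [{"xyz":[0,0.05,0],"turn":[0,0,0],"gripper":-0.3},{"xyz":[0,0.05,0],"turn":[0,0,0],"gripper":-0.3},{"xyz":[0,0.05,0],"turn":[0,0,0],"gripper":-0.3},{"xyz":[0,0.05,0],"turn":[0,0,0],"gripper":-0.3},{"xyz":[0,0.05,0],"turn":[0,0,0],"gripper":-0.3},{"xyz":[0,0,0],"turn":[0,0,0],"gripper":-0.3}]}}

```text
time_s: 9.63
position: [0.5293, 0.136, 0.1254]
tool_rot: [[0.39, -0.916, -0.087], [-0.921, -0.389, -0.033], [-0.004, 0.093, -0.996]]
ft_force: [0.3, -0.8, -0.5]
grip_width: 0.0437
```

```bash
python3 stt.py
```

```text
t 9.63 pos [0.5293 0.136  0.1254] stand xy mm [-68.   -5.1] z 125.4 toolx yaw -67.02 tz [-0.087 -0.033 -0.996] F stand [ 0.01 -0.8  -0.47] M [ 0.015 -0.092 -0.03 ] grip 43.7
```

Request:
{"fn": "step_arm", "kwargs": {"steps": [{"xyz":[0,0.06,0],"turn":[0,0,0],"gripper":-0.3},{"xyz":[0,0.06,0],"turn":[0,0,0],"gripper":-0.3},{"xyz":[0,0.06,0],"turn":[0,0,0],"gripper":-0.3},{"xyz":[0,0.06,0],"turn":[0,0,0],"gripper":-0.3},{"xyz":[0,0.06,0],"turn":[0,0,0],"gripper":-0.3},{"xyz":[0,0,0],"turn":[0,0,0],"gripper":-0.3}]}}

```text
time_s: 10.13
position: [0.5182, 0.1314, 0.1266]
tool_rot: [[0.39, -0.916, -0.087], [-0.921, -0.389, -0.033], [-0.004, 0.093, -0.996]]
ft_force: [0.5, 0.8, -1.1]
grip_width: 0.0437
```

```bash
python3 stt.py
```

```text
t 10.13 pos [0.5182 0.1314 0.1266] stand xy mm [-80.   -6.1] z 126.6 toolx yaw -67.01 tz [-0.087 -0.033 -0.996] F stand [ 0.75  0.54 -1.14] M [ 0.023 -0.033  0.004] grip 43.7
```

Request:
{"fn": "step_arm", "kwargs": {"steps": [{"xyz":[0,0.06,0],"turn":[0,0,0],"gripper":-0.3},{"xyz":[0,0.06,0],"turn":[0,0,0],"gripper":-0.3},{"xyz":[0,0.06,0],"turn":[0,0,0],"gripper":-0.3},{"xyz":[0,0.06,0],"turn":[0,0,0],"gripper":-0.3},{"xyz":[0,0.06,0],"turn":[0,0,0],"gripper":-0.3},{"xyz":[0,0,0],"turn":[0,0,0],"gripper":-0.3}]}}

```text
time_s: 10.63
position: [0.5072, 0.1267, 0.1277]
tool_rot: [[0.391, -0.916, -0.088], [-0.921, -0.389, -0.033], [-0.004, 0.093, -0.996]]
ft_force: [-1.1, 0.3, -1.9]
grip_width: 0.0439
```

```bash
python3 stt.py
```

```text
t 10.63 pos [0.5072 0.1267 0.1277] stand xy mm [-91.9  -7.1] z 127.7 toolx yaw -67.01 tz [-0.088 -0.033 -0.996] F stand [-0.92  0.63 -1.9 ] M [-0.002 -0.067 -0.002] grip 43.9
```

Request:
{"fn": "step_arm", "kwargs": {"steps": [{"xyz":[0,0.05,0.01],"turn":[0,0,0],"gripper":-0.3},{"xyz":[0,0.06,0],"turn":[0,0,0],"gripper":-0.3},{"xyz":[0,0.06,0],"turn":[0,0,0],"gripper":-0.3},{"xyz":[0,0,0],"turn":[0,0,0],"gripper":-0.3}]}}

```text
time_s: 10.97
position: [0.501, 0.124, 0.1279]
tool_rot: [[0.39, -0.916, -0.088], [-0.921, -0.389, -0.033], [-0.004, 0.093, -0.996]]
ft_force: [-1.2, 0.7, -0.8]
grip_width: 0.0438
```

```bash
python3 stt.py
```

```text
t 10.97 pos [0.501  0.124  0.1279] stand xy mm [-98.7  -7.7] z 127.9 toolx yaw -67.02 tz [-0.088 -0.033 -0.996] F stand [-0.89  0.98 -0.77] M [ 0.061  0.024 -0.008] grip 43.8
```

Request:
{"fn": "step_arm", "kwargs": {"steps": [{"xyz":[0,0.06,0],"turn":[0,0,0],"gripper":-0.3},{"xyz":[0,0.06,0],"turn":[0,0,0],"gripper":-0.3},{"xyz":[0,0.06,0],"turn":[0,0,0],"gripper":-0.3},{"xyz":[0,0.06,0],"turn":[0,0,0],"gripper":-0.3},{"xyz":[0,0,0],"turn":[0,0,0],"gripper":-0.3}]}}

```text
time_s: 11.38
position: [0.4922, 0.1203, 0.1288]
tool_rot: [[0.39, -0.916, -0.088], [-0.921, -0.389, -0.033], [-0.004, 0.093, -0.996]]
ft_force: [0.0, 0.1, -1.6]
grip_width: 0.0437
```

```bash
python3 stt.py
```

```text
t 11.38 pos [0.4922 0.1203 0.1288] stand xy mm [-108.2   -8.5] z 128.8 toolx yaw -67.02 tz [-0.088 -0.033 -0.996] F stand [ 0.06  0.06 -1.62] M [ 0.025 -0.1    0.008] grip 43.7
```

Request:
{"fn": "step_arm", "kwargs": {"steps": [{"xyz":[0,0.06,0],"turn":[0,0,0],"gripper":-0.3},{"xyz":[0,0.06,0],"turn":[0,0,0],"gripper":-0.3},{"xyz":[0,0.06,0],"turn":[0,0,0],"gripper":-0.3},{"xyz":[0,0.06,0],"turn":[0,0,0],"gripper":-0.3},{"xyz":[0,0.1,0],"turn":[0,0,0],"gripper":-0.3},{"xyz":[0,0.1,0],"turn":[0,0,0],"gripper":-0.3},{"xyz":[0,0.1,0],"turn":[0,0,0],"gripper":-0.3},{"xyz":[0,0,0],"turn":[0,0,0],"gripper":-0.3},{"xyz":[0,0,0],"turn":[0,0,0],"gripper":-0.3},{"xyz":[0,0,0],"turn":[0,0,0],"gripper":-0.3}]}}

```text
time_s: 12.22
position: [0.473, 0.112, 0.1308]
tool_rot: [[0.39, -0.917, -0.087], [-0.921, -0.389, -0.032], [-0.004, 0.093, -0.996]]
ft_force: [0.1, -0.4, -1.0]
grip_width: 0.044
```

```bash
python3 stt.py
```

```text
t 12.22 pos [0.473  0.112  0.1308] stand xy mm [-129.1  -10.4] z 130.8 toolx yaw -67.01 tz [-0.087 -0.032 -0.996] F stand [-0.03 -0.44 -1.  ] M [ 0.014 -0.079  0.005] grip 44.0
```

Request:
{"fn": "step_arm", "kwargs": {"steps": [{"xyz":[0,0,-0.4],"turn":[0.4,0,0.3],"gripper":-0.3},{"xyz":[0,0,-0.4],"turn":[0.4,0,0.3],"gripper":-0.3},{"xyz":[0,0,-0.3],"turn":[0.375,0,0.3],"gripper":-0.3},{"xyz":[0,0,0],"turn":[0,0,0.3],"gripper":-0.3},{"xyz":[0.54,-0.07,0],"turn":[0,0,0],"gripper":-0.3},{"xyz":[0.54,-0.07,0],"turn":[0,0,0],"gripper":-0.3},{"xyz":[0.54,-0.07,0],"turn":[0,0,0],"gripper":-0.3},{"xyz":[0.54,-0.07,0],"turn":[0,0,0],"gripper":-0.3},{"xyz":[0.54,-0.07,0],"turn":[0,0,0],"gripper":-0.3},{"xyz":[0.54,-0.07,0],"turn":[0,0,0],"gripper":-0.3},{"xyz":[0.54,-0.07,0],"turn":[0,0,0],"gripper":-0.3},{"xyz":[0.54,-0.07,0],"turn":[0,0,0],"gripper":-0.3},{"xyz":[0.54,-0.07,0],"turn":[0,0,0],"gripper":-0.3},{"xyz":[0.54,-0.07,0],"turn":[0,0,0],"gripper":-0.3},{"xyz":[0.54,-0.07,0],"turn":[0,0,0],"gripper":-0.3},{"xyz":[0.54,-0.07,0],"turn":[0,0,0],"gripper":-0.3},{"xyz":[0,0,0],"turn":[0,0,0],"gripper":-0.3},{"xyz":[0,0,0],"turn":[0,0,0],"gripper":-0.3}]}}

```text
time_s: 13.72
position: [0.5853, -0.1248, 0.173]
tool_rot: [[0.299, -0.954, -0.002], [-0.954, -0.299, 0.002], [-0.002, 0.001, -1.0]]
ft_force: [0.3, 0.2, -1.6]
grip_width: 0.0437
```

```bash
sed -i 's/^if __name__/Yc=np.radians(17.48);Oc=np.array([.6009,-.1659]);cx=np.array([np.cos(Yc),np.sin(Yc)]);cy=np.array([-cx[1],cx[0]])\ndef cr():\n    s=env.observe();d=np.array(s["position"])[:2]-Oc;F=np.array(s["ft_force"]);print("cradle xy mm",(1e3*np.array([d@cx,d@cy])).round(1),"F cradle",np.round([F[:2]@cx,F[:2]@cy,F[2]],2))\n&/' stt.py
python3 - <<'E'
from stt import *
st();cr()
a,_=cams.get_image("scene");b,_=cams.get_image("top")
A=cv2.resize(a[210:360,180:310,::-1],None,fx=3,fy=3,interpolation=cv2.INTER_CUBIC)
B=cv2.resize(b[140:290,360:490,::-1],None,fx=3,fy=3,interpolation=cv2.INTER_CUBIC)
cv2.imwrite("pics/p4.png",np.hstack([A,B]))
E
```

```text
t 13.72 pos [ 0.5853 -0.1248  0.173 ] stand xy mm [ -95.8 -270.4] z 173.0 toolx yaw -72.6 tz [-0.002  0.002 -1.   ] F stand [ 0.32  0.1  -1.62] M [0.048 0.015 0.016] grip 43.7
cradle xy mm [-2.5 43.9] F cradle [ 0.32  0.1  -1.62]
```

View pics/p4.png

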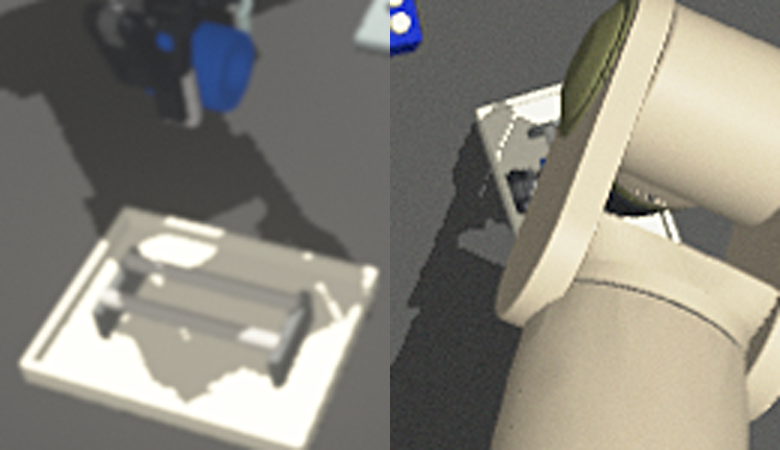

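Run:
```python
from stt import *
for x in(-.055,.055):
    for y in(-.014,.014):
        w=np.r_[Oc+x*cx+y*cy,.035];p=proj("scene",w)[0]+[.17,.75];print(x,y,((p-[180,210]+.5)*3-.5).round(0))
for x in(-.085,.085):
    for y in(-.06,.06):
        w=np.r_[Oc+x*cx+y*cy,.016];p=proj("scene",w)[0]+[.17,.75];print(x,y,((p-[180,210]+.5)*3-.5).round(0))
a,_=cams.get_image("scene");crop(a[:,:,::-1],185,270,120,90,6.5,"pics/p5.png")
```

```text
-0.055 -0.014 [105. 290.]
-0.055 0.014 [129. 253.]
0.055 -0.014 [281. 340.]
0.055 0.014 [300. 299.]
-0.085 -0.06 [ 23. 362.]
-0.085 0.06 [129. 206.]
0.085 -0.06 [301. 447.]
0.085 0.06 [379. 271.]
```

View pics/p5.png

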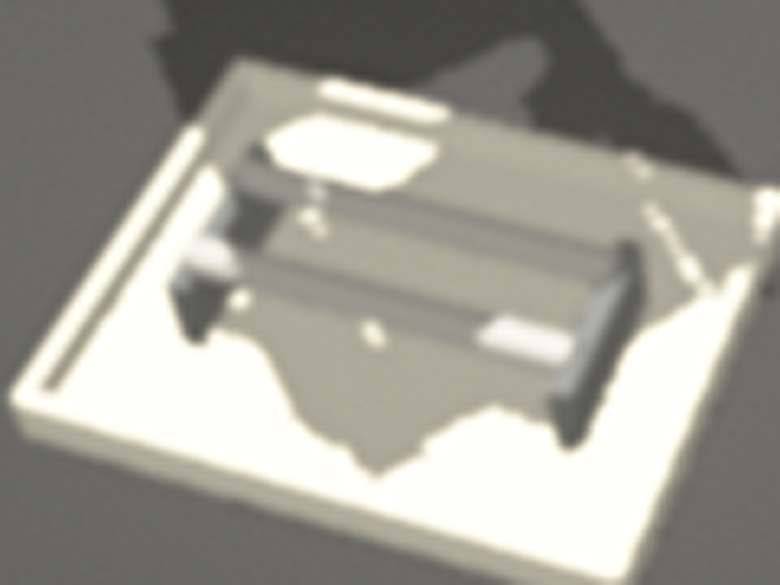

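The cradle as seen agrees with the model projection to about 1 px (rim corner seen at (14,398), predicted (18,395)). I'll move over the middle and come down.

Request:
{"fn": "step_arm", "kwargs": {"steps": [{"xyz":[0.27,0,0],"turn":[0,0,0],"gripper":-0.3},{"xyz":[0.27,0,0],"turn":[0,0,0],"gripper":-0.3},{"xyz":[0.27,0,0],"turn":[0,0,0],"gripper":-0.3},{"xyz":[0.27,0,0],"turn":[0,0,0],"gripper":-0.3},{"xyz":[0,0,0.3],"turn":[0,0,0],"gripper":-0.3},{"xyz":[0,0,0.4],"turn":[0,0,0],"gripper":-0.3},{"xyz":[0,0,0.4],"turn":[0,0,0],"gripper":-0.3},{"xyz":[0,0,0.4],"turn":[0,0,0],"gripper":-0.3},{"xyz":[0,0,0.4],"turn":[0,0,0],"gripper":-0.3},{"xyz":[0,0,0.3],"turn":[0,0,0],"gripper":-0.3},{"xyz":[0,0,0.1],"turn":[0,0,0],"gripper":-0.3},{"xyz":[0,0,0],"turn":[0,0,0],"gripper":-0.3},{"xyz":[0,0,0],"turn":[0,0,0],"gripper":-0.3}]}}

```text
time_s: 14.95
position: [0.5988, -0.1659, 0.0828]
tool_rot: [[0.3, -0.954, 0.001], [-0.954, -0.3, 0.001], [-0.0, -0.001, -1.0]]
ft_force: [0.2, -0.3, -0.0]
grip_width: 0.0436
```

Run:
```python
from stt import *
st();cr()
a,_=cams.get_image("scene");crop(a[:,:,::-1],185,240,120,115,5,"pics/p6.png")
```

```text
t 14.95 pos [ 0.5988 -0.1659  0.0828] stand xy mm [ -95.8 -313.6] z 82.8 toolx yaw -72.53 tz [ 0.001  0.001 -1.   ] F stand [ 0.15 -0.34 -0.02] M [ 0.014  0.004 -0.017] grip 43.6
cradle xy mm [-2.   0.6] F cradle [ 0.15 -0.33 -0.02]
```

View pics/p6.png

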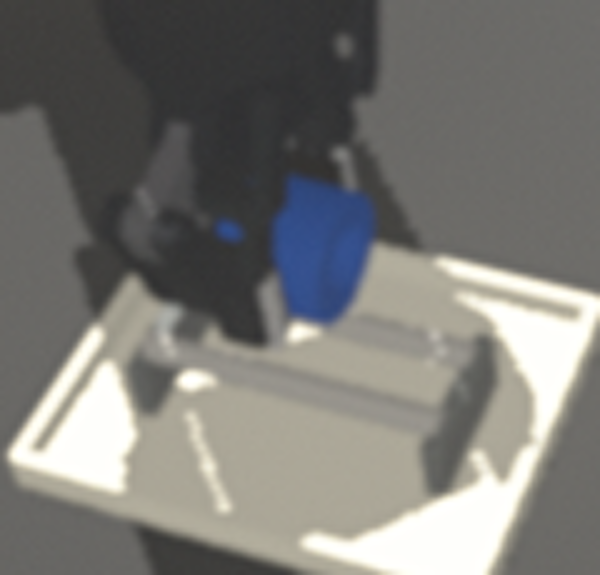

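Request:
{"fn": "step_arm", "kwargs": {"steps": [{"xyz":[0,0,0.2],"turn":[0,0,0],"gripper":-0.3},{"xyz":[0,0,0.2],"turn":[0,0,0],"gripper":-0.3},{"xyz":[0,0,0.12],"turn":[0,0,0],"gripper":-0.3},{"xyz":[0,0,0.07],"turn":[0,0,0],"gripper":-0.3},{"xyz":[0,0,0.04],"turn":[0,0,0],"gripper":-0.3},{"xyz":[0,0,0],"turn":[0,0,0],"gripper":-0.3},{"xyz":[0,0,0],"turn":[0,0,0],"gripper":-0.3}]}}

```text
time_s: 15.58
position: [0.5986, -0.1653, 0.0572]
tool_rot: [[0.301, -0.954, 0.001], [-0.954, -0.301, 0.001], [-0.001, -0.001, -1.0]]
ft_force: [-0.1, -0.5, -1.8]
grip_width: 0.0435
```

```bash
python3 -c "
from stt import *
st();cr()"
```

```text
t 15.58 pos [ 0.5986 -0.1653  0.0572] stand xy mm [ -95.8 -313. ] z 57.2 toolx yaw -72.5 tz [ 0.001  0.001 -1.   ] F stand [-0.28 -0.48 -1.77] M [-0.036  0.011  0.024] grip 43.5
cradle xy mm [-2.   1.3] F cradle [-0.28 -0.48 -1.77]
```

Request:
{"fn": "step_arm", "kwargs": {"steps": [{"xyz":[0,0,0.02],"turn":[0,0,0],"gripper":-0.3},{"xyz":[0,0,0.01],"turn":[0,0,0],"gripper":-0.3},{"xyz":[0,0,0],"turn":[0,0,0],"gripper":-0.3}]}}

```text
time_s: 15.83
position: [0.5985, -0.1652, 0.056]
tool_rot: [[0.301, -0.954, 0.001], [-0.954, -0.301, 0.001], [-0.001, -0.001, -1.0]]
ft_force: [-0.6, 0.5, -1.0]
grip_width: 0.044
```

```bash
python3 -c "
from stt import *
st();cr()"
```

```text
t 15.83 pos [ 0.5985 -0.1652  0.056 ] stand xy mm [ -95.9 -312.9] z 56.0 toolx yaw -72.51 tz [ 0.001  0.001 -1.   ] F stand [-0.45  0.67 -1.  ] M [0.014 0.008 0.009] grip 44.0
cradle xy mm [-2.1  1.4] F cradle [-0.46  0.66 -1.  ]
```

Request:
{"fn": "step_arm", "kwargs": {"steps": [{"xyz":[0.03,0,0.02],"turn":[0,0,0],"gripper":-0.3},{"xyz":[0,0,0.01],"turn":[0,0,0],"gripper":-0.3},{"xyz":[0,0,0],"turn":[0,0,0],"gripper":-0.3}]}}

```text
time_s: 16.08
position: [0.5988, -0.1664, 0.0547]
tool_rot: [[0.3, -0.954, 0.0], [-0.954, -0.3, 0.001], [-0.001, -0.001, -1.0]]
ft_force: [-0.1, 0.0, -1.3]
grip_width: 0.0436
```

```bash
python3 -c "
from stt import *
st();cr()"
```

```text
t 16.08 pos [ 0.5988 -0.1664  0.0547] stand xy mm [ -96.  -314.2] z 54.7 toolx yaw -72.51 tz [ 0.     0.001 -1.   ] F stand [-0.05  0.06 -1.28] M [-0.008 -0.013  0.03 ] grip 43.6
cradle xy mm [-2.2  0.1] F cradle [-0.05  0.06 -1.28]
```

Request:
{"fn": "step_arm", "kwargs": {"steps": [{"xyz":[0,0,0.015],"turn":[0,0,0],"gripper":-0.3},{"xyz":[0,0,0.01],"turn":[0,0,0],"gripper":-0.3},{"xyz":[0,0,0],"turn":[0,0,0],"gripper":-0.3}]}}

```text
time_s: 16.33
position: [0.5988, -0.1663, 0.0537]
tool_rot: [[0.301, -0.954, 0.0], [-0.954, -0.301, 0.001], [-0.001, -0.001, -1.0]]
ft_force: [0.3, 0.1, -1.2]
grip_width: 0.0434
```

```bash
python3 -c "
from stt import *
st();cr()"
```

```text
t 16.33 pos [ 0.5988 -0.1663  0.0537] stand xy mm [ -95.9 -314.1] z 53.7 toolx yaw -72.5 tz [ 0.     0.001 -1.   ] F stand [ 0.34  0.01 -1.2 ] M [-0.02  -0.001 -0.084] grip 43.4
cradle xy mm [-2.2  0.2] F cradle [ 0.34  0.02 -1.2 ]
```

Still only the sleeve's own weight. I'll go on in smaller steps.

Request:
{"fn": "step_arm", "kwargs": {"steps": [{"xyz":[0,0,0.01],"turn":[0,0,0],"gripper":-0.3},{"xyz":[0,0,0.01],"turn":[0,0,0],"gripper":-0.3},{"xyz":[0,0,0],"turn":[0,0,0],"gripper":-0.3}]}}

```text
time_s: 16.58
position: [0.5988, -0.1664, 0.053]
tool_rot: [[0.301, -0.954, 0.0], [-0.954, -0.301, 0.001], [-0.001, -0.001, -1.0]]
ft_force: [-0.3, 0.5, -0.9]
grip_width: 0.0436
```

```bash
python3 -c "
from stt import *
st();cr()"
```

```text
t 16.58 pos [ 0.5988 -0.1664  0.053 ] stand xy mm [ -95.9 -314.1] z 53.0 toolx yaw -72.5 tz [ 0.     0.001 -1.   ] F stand [-0.09  0.58 -0.86] M [-0.041  0.032 -0.012] grip 43.6
cradle xy mm [-2.1  0.1] F cradle [-0.09  0.58 -0.86]
```

Request:
{"fn": "step_arm", "kwargs": {"steps": [{"xyz":[0,0,0.01],"turn":[0,0,0],"gripper":-0.3},{"xyz":[0,0,0],"turn":[0,0,0],"gripper":-0.3}]}}

```text
time_s: 16.75
position: [0.5989, -0.1665, 0.0528]
tool_rot: [[0.301, -0.954, 0.001], [-0.954, -0.301, 0.001], [-0.0, -0.001, -1.0]]
ft_force: [0.4, -0.6, 1.2]
grip_width: 0.0437
```

```bash
python3 -c "
from stt import *
st();cr()"
```

```text
t 16.75 pos [ 0.5989 -0.1665  0.0528] stand xy mm [ -95.8 -314.3] z 52.8 toolx yaw -72.5 tz [ 0.001  0.001 -1.   ] F stand [ 0.22 -0.74  1.19] M [-0.086  0.046  0.069] grip 43.7
cradle xy mm [-2.  0.] F cradle [ 0.23 -0.74  1.19]
```

Request:
{"fn": "step_arm", "kwargs": {"steps": [{"xyz":[0,0,0.008],"turn":[0,0,0],"gripper":-0.3},{"xyz":[0,0,0],"turn":[0,0,0],"gripper":-0.3}], "squeeze": 20}}

```text
time_s: 16.92
position: [0.599, -0.1666, 0.0527]
tool_rot: [[0.301, -0.954, 0.001], [-0.954, -0.301, 0.001], [-0.0, -0.001, -1.0]]
ft_force: [-0.9, -0.3, 3.7]
grip_width: 0.0439
```

```bash
python3 -c "
from stt import *
st();cr()"
```

```text
t 16.92 pos [ 0.599  -0.1666  0.0527] stand xy mm [ -95.8 -314.4] z 52.7 toolx yaw -72.51 tz [ 0.001  0.001 -1.   ] F stand [-0.95 -0.01  3.68] M [-0.073  0.13  -0.004] grip 43.9
cradle xy mm [-2.  -0.1] F cradle [-0.95 -0.02  3.68]
```

Firm contact now, with little lateral force. I'll release gently.

Request:
{"fn": "step_arm", "kwargs": {"steps": [{"xyz":[0,0,0],"turn":[0,0,0],"gripper":0.03},{"xyz":[0,0,0],"turn":[0,0,0],"gripper":0.05},{"xyz":[0,0,0],"turn":[0,0,0],"gripper":0.08},{"xyz":[0,0,0],"turn":[0,0,0],"gripper":0.12},{"xyz":[0,0,0],"turn":[0,0,0],"gripper":0.2},{"xyz":[0,0,0],"turn":[0,0,0],"gripper":0.4},{"xyz":[0,0,0],"turn":[0,0,0],"gripper":0.7},{"xyz":[0,0,0],"turn":[0,0,0],"gripper":0.7},{"xyz":[0,0,0],"turn":[0,0,0],"gripper":0.7}]}}

```text
time_s: 17.67
position: [0.5988, -0.1663, 0.0522]
tool_rot: [[0.301, -0.954, 0.0], [-0.954, -0.301, 0.001], [-0.001, -0.001, -1.0]]
ft_force: [0.7, 0.1, 1.0]
grip_width: 0.0722
```

```bash
python3 -c "
from stt import *
st();cr()
a,_=cams.get_image('scene');crop(a[:,:,::-1],185,240,120,115,5,'pics/p7.png')"
```

```text
t 17.67 pos [ 0.5988 -0.1663  0.0522] stand xy mm [ -95.9 -314. ] z 52.2 toolx yaw -72.51 tz [ 0.     0.001 -1.   ] F stand [ 0.68 -0.1   1.01] M [ 0.028  0.007 -0.005] grip 72.2
cradle xy mm [-2.1  0.3] F cradle [ 0.68 -0.09  1.01]
```

View pics/p7.png

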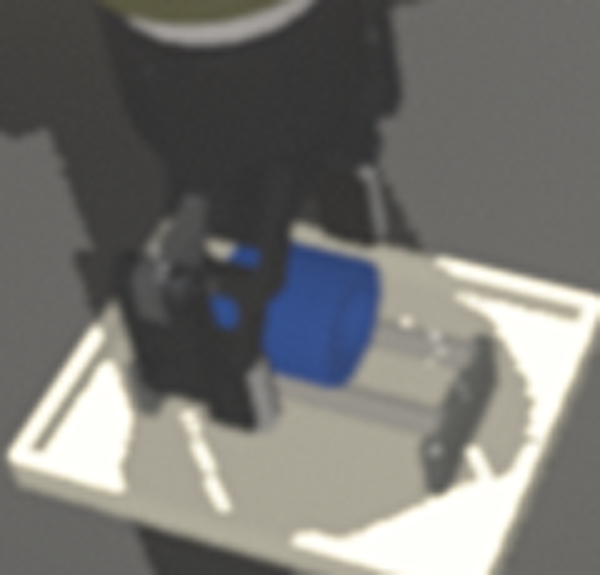

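The sleeve lies on both rails (blue at (210–380, 240–385)) with the fingers open around it. I'll retreat straight up, move aside and do a final check.

Request:
{"fn": "step_arm", "kwargs": {"steps": [{"xyz":[0,0,-0.1],"turn":[0,0,0],"gripper":0.8},{"xyz":[0,0,-0.3],"turn":[0,0,0],"gripper":0.8},{"xyz":[0,0,-0.5],"turn":[0,0,0],"gripper":0.8},{"xyz":[0,0,-0.7],"turn":[0,0,0],"gripper":0.8},{"xyz":[0,0,-0.7],"turn":[0,0,0],"gripper":0.8},{"xyz":[0,0,-0.7],"turn":[0,0,0],"gripper":0.8},{"xyz":[0,0,-0.7],"turn":[0,0,0],"gripper":0.8},{"xyz":[0,0,-0.5],"turn":[0,0,0],"gripper":0.8},{"xyz":[0.5,0.4,0],"turn":[0,0,0],"gripper":0.8},{"xyz":[0.6,0.5,0],"turn":[0,0,0],"gripper":0.8},{"xyz":[0.6,0.5,0],"turn":[0,0,0],"gripper":0.8},{"xyz":[0.6,0.5,0],"turn":[0,0,0],"gripper":0.8},{"xyz":[0.6,0.5,0],"turn":[0,0,0],"gripper":0.8},{"xyz":[0.6,0.5,0],"turn":[0,0,0],"gripper":0.8},{"xyz":[0.6,0.5,0],"turn":[0,0,0],"gripper":0.8},{"xyz":[0.6,0.5,0],"turn":[0,0,0],"gripper":0.8},{"xyz":[0.6,0.5,0],"turn":[0,0,0],"gripper":0.8},{"xyz":[0.6,0.5,0],"turn":[0,0,0],"gripper":0.8},{"xyz":[0,0,0],"turn":[0,0,0],"gripper":0.8},{"xyz":[0,0,0],"turn":[0,0,0],"gripper":0.8}]}}

```text
time_s: 19.38
position: [0.4819, -0.4517, 0.2197]
tool_rot: [[0.298, -0.955, 0.0], [-0.955, -0.298, 0.001], [-0.001, -0.001, -1.0]]
ft_force: [-0.4, -0.2, 0.7]
grip_width: 0.0768
```

Run:
```python
from stt import *
st()
a,_=cams.get_image("scene");b,_=cams.get_image("top")
A=cv2.resize(a[260:360,185:310,::-1],None,fx=4,fy=4,interpolation=cv2.INTER_CUBIC)
B=cv2.resize(b[160:260,385:460,::-1],None,fx=4,fy=4,interpolation=cv2.INTER_CUBIC)
cv2.imwrite("pics/p8.png",np.hstack([A,B]))
old=cv2.imread("pics/top0.png").astype(int)
for nm,(x,y,w,h) in dict(rack=(320,120,55,48),beaker=(330,255,32,32),bottle=(145,155,50,45)).items():
    print(nm,np.abs(b[y:y+h,x:x+w,::-1].astype(int)-old[y:y+h,x:x+w]).mean().round(1))
```

```text
t 19.38 pos [ 0.4819 -0.4517  0.2197] stand xy mm [-295.7 -549. ] z 219.7 toolx yaw -72.65 tz [ 0.     0.001 -1.   ] F stand [-0.4  -0.05  0.73] M [-0.024  0.004  0.021] grip 76.8
rack 3.0
beaker 2.8
bottle 2.9
```

View pics/p8.png

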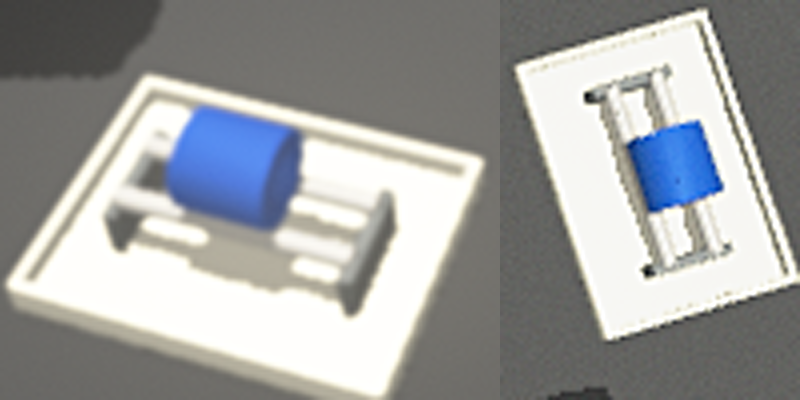

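Run:
```python
from stt import *
im,_=cams.get_image("top");R,G,B=[im[...,k].astype(int) for k in range(3)]
m=((B>R+60)).astype(np.uint8);m[:160]=0;m[260:]=0;m[:,:385]=0;m[:,460:]=0
px=np.argwhere(m)[:,::-1];r=cv2.minAreaRect(px.astype(np.float32));print(r,len(px))
from scipy.optimize import least_squares
off=np.array([-.122,.1456])
for z in(.053,.058):
    w=least_squares(lambda q:proj("top",np.r_[Oc+q[0]*cx+q[1]*cy,z])[0]+off-np.array(r[0]),[0,0],x_scale=.01).x
    print(z,"sleeve in cradle mm",(w*1e3).round(1))
a,b=proj("top",np.array([np.r_[Oc-.05*cx,.053],np.r_[Oc+.05*cx,.053]]));print("rail image angle",np.degrees(np.arctan2(*(b-a)[::-1])))
```

```text
((428.3500061035156, 201.04998779296875), (19.28989028930664, 18.973663330078125), 71.56504821777344) 366
0.053 sleeve in cradle mm [-1.1 -1.3]
0.058 sleeve in cradle mm [-1.3  0.2]
rail image angle -108.19634891079669
```

The sleeve is within about 1.5 mm of the seat and its axis within 0.3° of the rails. It is released, and the bystanders look unchanged.

```bash
python3 -c "
from rig import order
print(order.close_job())"
```

```text
the job is handed in; nothing more can be done
None
```

I slid the blue sleeve along the peg, round its bend (up and towards the stand's -y) and off the red end. I then lowered it onto the cradle rails, let go, moved the arm clear and handed the job in at about 19.5 s. No verdict was reported.

- **Force on the peg:** every check during the slide stayed within about 2 N, mostly sensor noise plus the sleeve's own weight. The force was read only at the end of each short stretch, so peaks in between were not seen.
- **Clearing the peg:** the sleeve was held at about x = -129 mm in the stand's frame and 0.13 m high, past the required -115 mm and 0.08 m.
- **Touchdown:** it met the rails with about 4 N (wrist reading).
- **Final position:** the top camera puts it 1 mm from the middle along the rails and 1.3 mm or less across them. Its axis is within 0.3° of the rails. I judged the resting height only from the touchdown height and the pictures.
- **Other lab ware:** comparing the top pictures from before and after shows the rack, beaker and bottle unmoved.
- **Disagreement:** the scene camera put the cradle about 1 px (2 mm) off my fit from the top camera. That is within the calibration error and the placing tolerance.

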